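Jog the paint-pot mixer

TASK

Stand the pot with the red lid upright in the middle of the mixer's rubber plate and let go of it, then turn the selector on the control box to the green dot. Then tilt the jog lever well over towards the red dot, hold it there for at least a second and let it spring back upright; do not tilt it towards the white dot or jog before the selector is on green. Leave the other pots, the bottles and the jar standing where they are.

Things in the scene. Friction and masses are not known exactly. Their poses are not given: they have to be found in the camera images.
- pot_redlid_mid (a point): paint pot with a peach body and red screw lid, closed, rigid, 56 mm diameter, 55 mm high, light; point on its axis half-way up (27.5 mm above its underside), z along its axis. Starts upright on the table in one of three places of a row of pots
- mixer_plate (a point): pot mixer, fixed: a squat blue round machine, 120 mm diameter at its foot, with a flat round black rubber plate of 84 mm diameter on top, no rim; point at the centre of the plate's upper face, 50 mm above the table
- mixer: the same mixer; origin at the centre of its underside on the table, z up
- control_box: fixed grey control box with a black panel, 130 mm along its x, 240 mm along its y, flat top 35 mm above the table; origin at the centre of its underside, z up. Selector knob axis at box (0, 55) mm, jog lever pivot at box (0, -65) mm
- selector_grip (a point): grey selector knob on the box: a 45 mm disc, from 1.5 to 7.5 mm above the panel, with an upright bar on it, 44 mm long, 12 mm thick, from 6.5 to 32.5 mm above the panel; point on the vertical turning axis, 22 mm above the panel (57 mm above the table). Its x axis runs along the bar towards the pointer end (white line); turns with the knob
- selector (a joint): angle of the selector in rad, positive anticlockwise seen from above; 0 = pointer along the box's +x, at the white off mark. Spring detents at -0.6, 0, 0.6 and 1.2 rad (each but 0 has a coloured dot beside it); about 0.05 N m over a detent; within about 0.2 rad it draws itself into the detent; end stops at -0.75 and 1.35
- selector_pointer (a point): point on the panel, 40 mm from the knob's axis, at which the pointer aims (turns with the knob); lies over a dot when the selector is set to that dot
- dial_green: flat green dot, 15 mm across, on the panel 40 mm from the selector's axis at one of its detents; origin at its centre
- dial_yellow: the same in yellow, at another detent
- dial_blue: the same in blue, at another detent
- jog_lever_tip (a point): top of the jog lever: white grip 18 mm diameter, from 26 to 67 mm above the pivot, on a 10 mm steel stem; point on the lever's axis at its top, 67 mm from the pivot. Upright, it stands 102 mm above the table
- jog_lever (a joint): tilt of the jog lever in rad about the box's y axis, through the pivot in the panel's top face (35 mm above the table); 0 = upright, positive = leaning to the box's +x. A spring of 0.4 N m/rad brings it back to 0 when let go; it makes contact when well over, past 0.35 rad either way, and stops at 0.6 rad
- jog_red: flat red dot, 16 mm across, on the panel 43 mm from the lever's pivot, on the box's +x or -x side of it; origin at its centre
- jog_white: the same in white, on the other side of the lever
- pot_teal_mid (a point): bystander: teal pot with teal lid, 56 mm diameter, 61 mm high, loose, upright; point on its axis half-way up
- pot_ochre_mid (a point): bystander: ochre pot with black lid, 52 mm diameter, 55 mm high, loose, upright; point on its axis half-way up
- bottle_amber_mid (a point): bystander: amber spray bottle, 37 mm diameter, 139 mm high, loose, upright, behind the pots seen from the mixer; point on its axis half-way up
- bottle_teal_mid (a point): bystander: teal spray bottle, 37 mm diameter, 139 mm high, loose, upright, beyond the control box; point on its axis half-way up
- jar_mid (a point): bystander: clear jar, 64 mm diameter, 100 mm high, loose, upright, beside the lever end of the control box; point on its axis half-way up
There are look-alikes about, which are no part of the job. Of the things that look like the mixer, take the one that is farthest to the robot's right at the start. Of the things that look like the part that bears pot_redlid_mid, the smaller one is meant.

How it is judged:
On the way, in this order (a step that is already met when the one before it is completed fails the run):
1. the red-lidded pot stands upright on the mixer's plate, released (horizontal distance between pot_redlid_mid and mixer_plate below 0.015 m and z of pot_redlid_mid in the frame of mixer between 0.07 and 0.083 m and angle between pot_redlid_mid's own z axis and vertical below 0.1 rad and contact force between the fingers and pot_redlid below 0.05 N), for 0.3 s.
2. the selector points at the green dot, the pot on the plate (horizontal distance between pot_redlid_mid and mixer_plate below 0.015 m and z of pot_redlid_mid in the frame of mixer between 0.07 and 0.083 m and angle between pot_redlid_mid's own z axis and vertical below 0.1 rad and horizontal distance between selector_pointer and dial_green below 0.008 m), for 0.3 s.
3. the jog lever is held past 0.35 rad towards the red dot for 0.8 s (all of step 2 and ((x of jog_red in the frame of control_box above 0 m and value of joint jog_lever above 0.35 rad) or (x of jog_red in the frame of control_box below 0 m and value of joint jog_lever below -0.35 rad))), for 0.8 s.
4. the lever is back upright (value of joint jog_lever between -0.1 and 0.1 rad), for 0.2 s.
At the end, for the whole second after the job is handed in: the red-lidded pot stands upright and at rest on the mixer's plate, its axis within 15 mm of the plate's centre; the selector's pointer aims within 8 mm of the green dot's centre; the lever is within 0.1 rad of upright (all of step 2 and all of step 4 and linear speed of pot_redlid below 0.02 m/s); the robot touches nothing.
It fails at once if the lever is tilted more than 0.25 rad towards the white dot ((x of jog_white in the frame of control_box above 0 m and value of joint jog_lever above 0.25 rad) or (x of jog_white in the frame of control_box below 0 m and value of joint jog_lever below -0.25 rad)).
It fails at once if the lever is tilted past 0.35 rad while the selector is not on the green dot (((x of jog_red in the frame of control_box above 0 m and value of joint jog_lever above 0.35 rad) or (x of jog_red in the frame of control_box below 0 m and value of joint jog_lever below -0.35 rad)) and not (horizontal distance between selector_pointer and dial_green below 0.008 m)).
It fails at once if one of the other pots is moved more than 30 mm or knocked over (distance of any of pot_teal_mid, pot_ochre_mid from where it was at the start of the episode above 0.03 m).
It fails at once if a spray bottle or the jar is moved more than 30 mm or knocked over (distance of any of bottle_amber_mid, bottle_teal_mid, jar_mid from where it was at the start of the episode above 0.03 m).
It also fails if it takes over 69 s, if anything falls off the work surface, if the arm or the gripper's body presses on something with over 40 N, if the wrist force passes 120 N, or if a joint passes its speed limit or range.

ROBOT

A 6-joint arm with a two-finger parallel gripper is mounted at the origin on the work surface; the furniture and walls round the work are solid. World frame = base frame: x ahead of the robot, y to its left, z up, the work surface at z = 0. Lengths are in m, angles in rad, forces in N, time in s.
With the tool pointing down it reaches from about 0.35 to 0.975 m from the base axis. Payload 7.1 kg.
Tool frame: the origin (TCP) lies midway between the tips of the shut fingers; the grasp point (between the pads) lies 19 mm behind it (r.tcp_to_grasp is the distance from the TCP to the grasp point, in m); z points along the fingers, y is the line along which they close (so a half turn about z gives the same grasp; the last joint's range is limited). The gripper opens to 88 mm and grips with 3 to 60 N. Pads are 20 mm wide; open, the fingers measure 115 mm over their backs; the gripper's body (75 mm by 178 mm) begins 61 mm behind the grasp point.
Start: joints at [-1.182, 0.423, 1.63, -0, 1.089, -0.019], TCP at [0.248, -0.574, 0.223] pointing down, gripper open.
Joint ranges: [-3, 3], [-0.9, 2.11], [0.09, 2.58], [-1.31, 4.45], [0.11, 2.69], [-2.54, 2.54]. Speed limits (rad/s): [2.39, 2.39, 3.01, 3.14, 3.14, 3.14].

INTERFACE

Orientations are given as a 3x3 rotation matrix whose columns are the frame's x, y, z axes.
In Python, from plant import r, imaging, workorder, spotter gives the robot as it stands.
- The arm moves only by the shell command python3 -m creep 'ROWS' [FORCE]. ROWS is JSON, one flat list of numbers, 5 for each row, row after row: the closure in counts, from 0 (fully open) to 255 (shut), then the shift along the tool's x, y, z in m, then the turn about the tool's z in degrees. A call has 1 to 8 rows; each row shifts and turns the commanded pose from where the row before left it, along the tool's axes as they then stand; what a row does not reach is not made up. A row lasts 1/8 s, in which the tool goes at most 62.5 mm and 10.7 degrees, less where a joint would pass 70% of its speed; a pose out of reach is approached as far as the arm can. A call is refused whole if a number of a shift passes 0.0625 or a number of a turn 10.7, either way. A call with a gripper value outside its range is refused whole. The fingers move at their own pace and stop on an object; FORCE is the grip in N (left out, the last holds). Time passes only in rows, so rows that do not move let the fingers close. It gives the time, the measured TCP pose, the force, the opening and the grip force at its end, in the units of the state.
- r.sense(): the state, without advancing time (a new reading comes with each control period).
- imaging.read_camera(name): name is "scene" or "top" or "wrist"; returns (picture, depth): 384x512x3 uint8, red, green, blue; 384x512 float32, m along the optical axis (not along the pixel's ray), 0 where there is no reading.
- imaging.calibration(name): a dict with "fov_y" (degrees; the focal length in pixels is half the picture's height over the tangent of half this angle, whatever the lens; pixels are square), "cx", "cy" (the principal point, pixels), "k1" (the pictures are not rectified: a ray, as slopes to the right and down, at radius r is drawn at 1 + k1 r^2 times it, then the intrinsics apply), "cam_to_world" (4x4, takes a point from camera to world coordinates). Camera axes: x right, y down, z forward; pixel columns grow to the right and rows downward; lengths in m; the calibration is good to about 2 mm. A picture is of the moment at which its call begins: read the wrist's pose just before it. calibration takes no time and is no camera call; for the wrist camera it gives the pose at the moment of the call.
- workorder.job_done(): hands the job in; it is judged then, once.
Trained networks look in the newest picture that a camera, given by its name, has taken for a name from the list of things; names that differ only in an ending like _2 or _b are one class to them, and where a whole thing is asked for, a point or a joint stands for the part that bears it (a point fixed in the world has none). Each returns a list of dicts, best first, with "score" (0 to 1); they miss things now and then, are a little off and sometimes report something else, mostly with a low value. They report only what shows in the picture. A call takes as long as a camera call. They do not tell look-alikes from the thing itself.
- spotter.spot_in(target, camera): "rect" ([left, top, right, bottom] as shares, 0 to 1, of the picture: columns of its width, rows of its height, round what is visible of it).
The state is a dict: "time_s": time; "joint_pos": joint angles; "qd": joint speeds; "effort": joint torques, N m; "ee_pos": TCP position; "tcp_rot": TCP orientation; "ft_force": force on the tool from outside, world axes, zero at the start; "moment": the same for the moment, N m; "grip_width": opening from 0.0 (shut) to 1.0 (fully open); "grip_force": force on a finger pad.
Only numpy, scipy, OpenCV 4.12 (cv2) and the standard library are available. Lean on these libraries where they do the work, as an engineer would, in place of code of your own. Each camera call takes 0.05 s, during which the arm holds its last target. There are 200 camera calls.

## Working session

There is one attempt and no reset: what is moved stays moved. The work goes in short steps, Python scripts to look and compute and a shell command to move; the robot and the scene stay as the last step left them, time stands still between calls to the robot, and variables do not carry over. Pictures are saved under pics/ and viewed, at most 10 in all, crops included, and the job is handed in when it is done.

```bash
mkdir -p pics; ls
cat > h.py <<'E'
import numpy as np, cv2
from plant import r, imaging, workorder, spotter
def rd(n):
    c=imaging.calibration(n); im,d=imaging.read_camera(n); return im,d,c
def world(c,d,u,v,z=None,shape=(384,512)):
    "pixels -> world by depth, or by plane height z"
    f=shape[0]/2/np.tan(np.radians(c['fov_y'])/2)
    u=np.atleast_1d(u).astype(float); v=np.atleast_1d(v).astype(float)
    K=np.array([[f,0,c['cx']],[0,f,c['cy']],[0,0,1]])
    p=cv2.undistortPoints(np.stack([u,v],1)[:,None],K,np.array([c['k1'],0,0,0.]))[:,0]
    ray=np.c_[p,np.ones(len(p))]; T=np.array(c['cam_to_world'])
    if z is None: P=ray*d[v.astype(int),u.astype(int)][:,None]
    else:
        w=ray@T[:3,:3].T; P=ray*((z-T[2,3])/w[:,2])[:,None]
    return P@T[:3,:3].T+T[:3,3]
E
python3 - <<'E'
from h import *
ims=[]
for n in ['scene','top']:
    im,d,c=rd(n); ims.append(im); np.savez(n+'.npz',im=im,d=d); print(n,np.round(c['cam_to_world'],2).tolist(),c['fov_y'],c['k1'])
    cv2.imwrite(f'pics/{n}0.png',cv2.resize(im[:,:,::-1],(800,600)))
    for t in ['pot_redlid_mid','mixer','control_box','selector_grip','jog_lever_tip','dial_green','jog_red','jog_white','jar_mid']:
        for q in spotter.spot_in(t,n)[:4]:
            a=np.array(q['rect'])*[512,384,512,384]; m=world(c,d,(a[0]+a[2])/2,(a[1]+a[3])/2)[0]
            print(n,t,round(q['score'],2),a.round().tolist(),m.round(3))
E
```

```text
pics
scene [[-0.58, -0.54, 0.61, -0.36], [-0.81, 0.39, -0.43, 0.7], [-0.0, -0.74, -0.67, 1.07], [0.0, 0.0, 0.0, 1.0]] 52.61836603119775 0.0377625703034962
scene pot_redlid_mid 0.56 [196.0, 217.0, 212.0, 237.0] [0.483 0.304 0.054]
scene pot_redlid_mid 0.55 [211.0, 176.0, 230.0, 201.0] [0.604 0.159 0.072]
scene mixer 0.93 [239.0, 201.0, 269.0, 231.0] [0.428 0.128 0.051]
scene mixer 0.81 [154.0, 254.0, 193.0, 292.0] [0.379 0.476 0.047]
scene control_box 0.67 [260.0, 164.0, 325.0, 200.0] [ 0.506 -0.12   0.032]
scene selector_grip 0.59 [272.0, 174.0, 283.0, 187.0] [ 0.534 -0.064  0.047]
scene jog_lever_tip 0.41 [306.0, 165.0, 309.0, 175.0] [ 0.482 -0.172  0.084]
scene jar_mid 0.82 [321.0, 158.0, 338.0, 181.0] [ 0.443 -0.259  0.071]
top [[-0.01, -1.0, 0.07, 0.44], [-1.0, 0.01, 0.0, 0.03], [-0.0, -0.07, -1.0, 1.48], [0.0, 0.0, 0.0, 1.0]] 43.59846304185197 -0.007242607044314338
top pot_redlid_mid 0.79 [204.0, 145.0, 228.0, 170.0] [0.636 0.144 0.071]
top pot_redlid_mid 0.66 [157.0, 192.0, 178.0, 213.0] [0.506 0.292 0.051]
top pot_redlid_mid 0.64 [154.0, 160.0, 174.0, 178.0] [0.605 0.299 0.061]
top mixer 0.93 [90.0, 217.0, 135.0, 258.0] [0.404 0.454 0.057]
top mixer 0.64 [210.0, 199.0, 249.0, 238.0] [0.456 0.108 0.051]
top selector_grip 0.73 [285.0, 185.0, 291.0, 198.0] [ 0.532 -0.069  0.063]
top jar_mid 0.67 [348.0, 203.0, 374.0, 228.0] [ 0.459 -0.287  0.039]
```

View top.

View pics/top0.png

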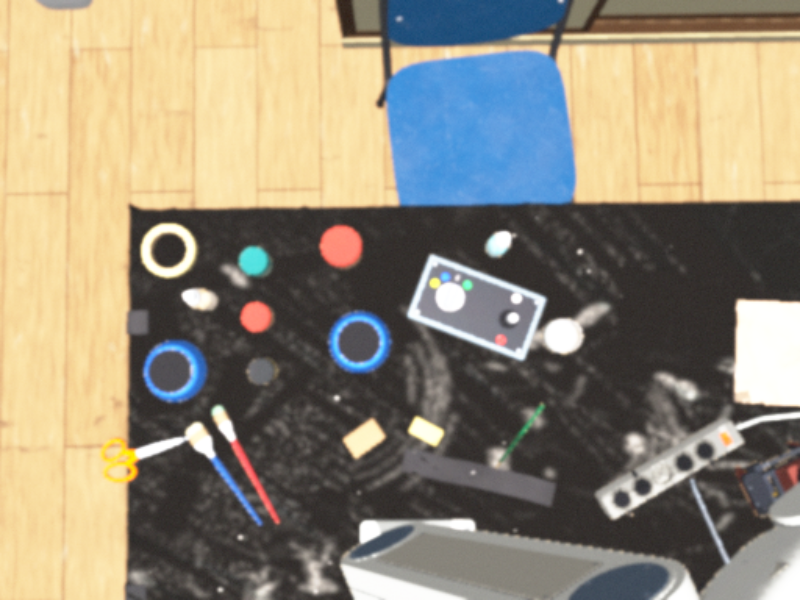

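View pics/scene0.png

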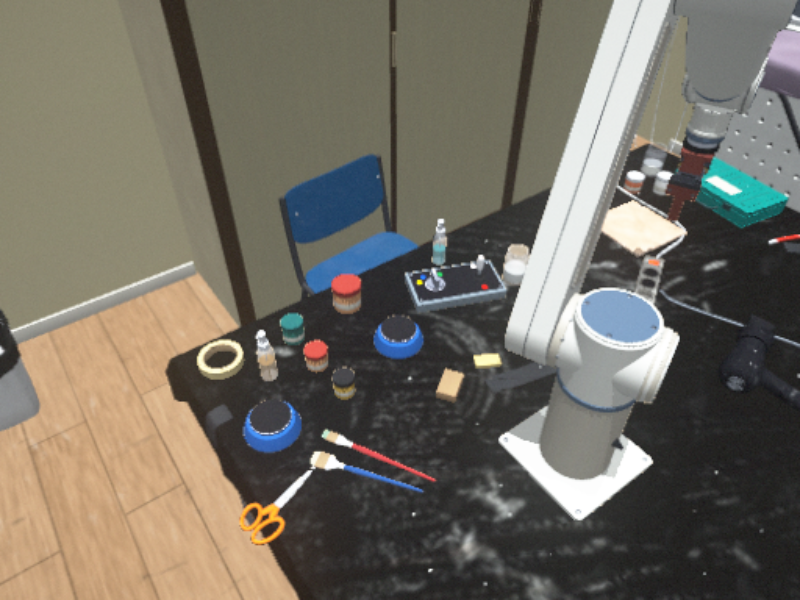

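```bash
cat > m1.py <<'E'
from h import *
z=np.load('top.npz'); im,d=z['im'],z['d']; c=imaging.calibration('top')
vv,uu=np.mgrid[0:384,0:512]
W=world(c,d,uu.ravel(),vv.ravel()).reshape(384,512,3)
np.save('Wtop.npy',W)
def at(u,v,rad): return (np.hypot(uu-u*.64,vv-v*.64)<rad*.64)
for n,u,v,rad,lo,hi in [('redpot',257,317,24,.045,.07),('teal',255,262,24,.05,.07),('ochre',262,372,24,.045,.065),('plate',360,342,45,.045,.056),('amber',200,300,28,.02,.16),('bottle_teal',499,243,25,.02,.16),('jar',563,336,30,.02,.12),('knob',452,296,25,.045,.075),('lever',513,312,22,.06,.12),('box',478,307,80,.028,.04),('bigpot',341,247,35,.03,.12)]:
    m=at(u,v,rad)&(W[...,2]>lo)&(W[...,2]<hi)
    if m.sum()<5: print(n,m.sum()); continue
    p=W[m]; (cx,cy),(w,h),a=cv2.minAreaRect((p[:,:2]*1000).astype(np.float32))
    print(n,m.sum(),'mean',p.mean(0).round(4),'rect',round(cx,1),round(cy,1),round(w),round(h),round(a,1),'zmax',p[:,2].max().round(3))
hsv=cv2.cvtColor(im,cv2.COLOR_RGB2HSV)
for n,u,v,zz in [('green',467,285,.035),('yellow',435,283,.035),('blue',445,277,.035),('red',501,340,.035),('white',516,298,.035)]:
    m=at(u,v,9)&((hsv[...,1]>110) if n!='white' else (hsv[...,2]>180))
    print(n,m.sum(),world(c,d,uu[m].mean(),vv[m].mean(),zz)[0].round(4))
m=at(257,317,25)&(hsv[...,1]>110)&((hsv[...,0]<12)|(hsv[...,0]>170)); print('redpot colour',m.sum(),world(c,d,uu[m].mean(),vv[m].mean(),.055)[0].round(4))
m=at(360,342,50)&(hsv[...,1]>110)&(hsv[...,0]>95)&(hsv[...,0]<125)
h=cv2.convexHull(np.stack([uu[m],vv[m]],1).astype(np.float32)); e=cv2.fitEllipse(h);print('mixer ell',e,world(c,d,e[0][0],e[0][1],.02)[0].round(4))
s=r.sense();print(s['joint_pos'],s['ee_pos'],np.round(s['tcp_rot'],3).tolist(),r.tcp_to_grasp,s['time_s'])
cw=imaging.calibration('wrist');T=np.eye(4);T[:3,:3]=s['tcp_rot'];T[:3,3]=s['ee_pos'];print((np.linalg.inv(T)@cw['cam_to_world']).round(3).tolist(),cw['fov_y'])
x0,y0,x1,y1=230,140,370,250
cv2.imwrite('pics/crop1.png',cv2.resize(im[y0:y1,x0:x1,::-1],None,fx=5.6,fy=5.4,interpolation=cv2.INTER_CUBIC))
E
python3 m1.py
```

```text
redpot 265 mean [0.5066 0.3026 0.0547] rect 507.0 303.2 53 53 31.7 zmax 0.064
teal 272 mean [0.613  0.3059 0.0603] rect 613.6 306.6 53 53 45.5 zmax 0.069
ochre 234 mean [0.4033 0.2937 0.0547] rect 403.6 293.9 50 47 87.9 zmax 0.062
plate 576 mean [0.4566 0.1084 0.0501] rect 457.1 108.2 83 82 27.3 zmax 0.056
amber 199 mean [0.5402 0.4004 0.0904] rect 541.6 404.9 32 36 78.3 zmax 0.144
bottle_teal 162 mean [ 0.6344 -0.1567  0.0939] rect 636.3 -158.1 35 27 38.3 zmax 0.143
jar 442 mean [ 0.4625 -0.2776  0.0611] rect 463.0 -278.4 62 62 29.3 zmax 0.105
knob 94 mean [ 0.5397 -0.0672  0.06  ] rect 548.1 -64.6 57 39 19.0 zmax 0.074
lever 38 mean [ 0.4956 -0.1782  0.0958] rect 495.9 -178.9 18 15 3.5 zmax 0.107
box 2937 mean [ 0.5195 -0.1208  0.0346] rect 537.8 -144.9 274 181 68.3 zmax 0.04
bigpot 536 mean [0.6358 0.1375 0.0749] rect 636.1 138.7 74 74 0.5 zmax 0.087
green 23 [ 0.5626 -0.103   0.035 ]
yellow 28 [ 0.5697 -0.0412  0.035 ]
blue 32 [ 0.5792 -0.0598  0.035 ]
red 15 [ 0.4571 -0.1671  0.035 ]
white 60 [ 0.5384 -0.1986  0.035 ]
redpot colour 358 [0.5059 0.3032 0.055 ]
mixer ell ((229.82553100585938, 218.4785919189453), (39.68121337890625, 40.24266052246094), 95.11504364013672) [0.4559 0.1073 0.02  ]
[-1.18201094e+00  4.23094939e-01  1.62987508e+00  4.95833483e-06
  1.08855764e+00 -1.89751482e-02] [ 0.24789037 -0.5737516   0.22268803] [[0.918, 0.397, 0.0], [0.397, -0.918, -0.0], [0.0, 0.0, -1.0]] 0.0187 1.0
[[-0.0, -0.959, -0.285, 0.078], [1.0, -0.0, -0.0, 0.0], [0.0, -0.285, 0.959, -0.163], [0.0, 0.0, 0.0, 1.0]] 64.88136300077718
```

View pics/crop1.png

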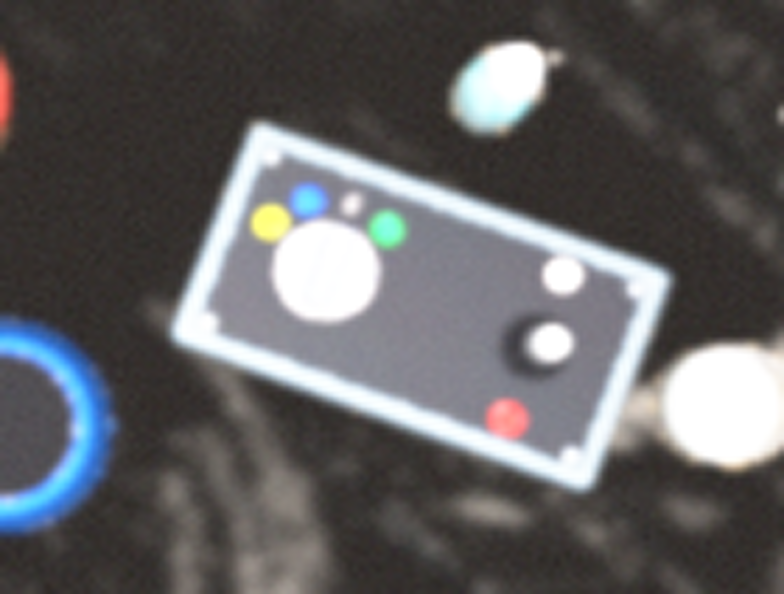

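```bash
python3 -m creep '[0,0.0366,-0.0439,0,0, 0,0.0366,-0.0439,0,0, 0,0.0366,-0.0439,0,0, 0,0.0366,-0.0439,0,0, 0,0.0366,-0.0439,0,0, 0,0.0366,-0.0439,0,0, 0,0.0366,-0.0439,0,0, 0,0.0366,-0.0439,0,0]' 15; python3 -m creep '[0,0.0366,-0.0439,0,0, 0,0.0366,-0.0439,0,0, 0,0.0366,-0.0439,0,0, 0,0.0366,-0.0439,0,0, 0,0.0366,-0.0439,0,0, 0,0.0366,-0.0439,0,0, 0,0.0366,-0.0439,0,0, 0,0.0366,-0.0439,0,0]'; python3 -m creep '[0,0,0,0,-10, 0,0,0,0,-10, 0,0,0,0,-10, 0,0,0,0,-10, 0,0,0,0,-10, 0,0,0,0,-10, 0,0,0,0,-6.6, 0,0,0,0,0]'
cat > look.py <<'E'
import sys
from h import *
s=r.sense(); im,d,c=rd('wrist'); np.savez('wrist.npz',im=im,d=d,T=c['cam_to_world'])
cv2.imwrite('pics/'+sys.argv[1]+'.png',im[:,:,::-1]); print(s['time_s'],s['ee_pos'].round(4),np.round(s['tcp_rot'],3).tolist(),s['joint_pos'].round(2),s['grip_width'])
vv,uu=np.mgrid[0:384,0:512]; W=world(c,d,uu.ravel(),vv.ravel()).reshape(384,512,3); hsv=cv2.cvtColor(im,cv2.COLOR_RGB2HSV)
E
python3 - <<'E'
import sys; sys.argv=['','w1']
exec(open('look.py').read())
m=(np.hypot(W[...,0]-.507,W[...,1]-.303)<.04)&(W[...,2]>.045)&(W[...,2]<.065)
p=W[m]; print(m.sum(),p.mean(0),cv2.minAreaRect((p[:,:2]*1000).astype(np.float32)))
E
```

```text
time_s: 2.0
ee_pos: [0.3778, -0.1336, 0.2231]
tcp_rot: [[0.918, 0.396, 0.001], [0.396, -0.918, -0.0], [0.001, 0.001, -1.0]]
ft_force: [1.1, -0.5, 0.3]
grip_width: 1.0
grip_force: 0.0
time_s: 3.0
ee_pos: [0.5073, 0.3054, 0.2228]
tcp_rot: [[0.918, 0.397, 0.0], [0.397, -0.918, 0.0], [0.0, 0.0, -1.0]]
ft_force: [1.0, 0.8, -0.2]
grip_width: 1.002
grip_force: 0.0
time_s: 4.0
ee_pos: [0.5069, 0.3033, 0.2227]
tcp_rot: [[0.002, 1.0, -0.0], [1.0, -0.002, 0.0], [0.0, -0.0, -1.0]]
ft_force: [0.0, 0.4, -0.2]
grip_width: 0.998
grip_force: 0.0
4.0 [0.5069 0.3033 0.2227] [[0.002, 1.0, -0.0], [1.0, -0.002, 0.0], [0.0, -0.0, -1.0]] [0.52 0.37 1.71 0.   1.06 0.52] 0.9976242933856464
1816 [0.50449576 0.3041316  0.05481616] ((504.6571960449219, 303.2655944824219), (54.39888000488281, 54.32280731201172), 70.32192993164062)
```

```bash
python3 -m creep '[0,0,-0.0015,0.05,0, 0,0,0,0.05,0, 0,0,0,0.05,0, 0,0,0,0.03,0, 0,0,0,0.0267,0, 0,0,0,0,0, 0,0,0,0,0]' 15; python3 -m creep '[150,0,0,0,0, 150,0,0,0,0, 150,0,0,0,0, 150,0,0,0,0, 150,0,0,0,0, 150,0,0,0,0]' 15
```

```text
time_s: 4.92
ee_pos: [0.506, 0.3037, 0.0168]
tcp_rot: [[0.002, 1.0, 0.001], [1.0, -0.002, 0.001], [0.001, 0.001, -1.0]]
ft_force: [-0.2, -0.1, 0.2]
grip_width: 0.996
grip_force: 0.0
time_s: 5.68
ee_pos: [0.5056, 0.3034, 0.0163]
tcp_rot: [[0.001, 1.0, 0.0], [1.0, -0.001, 0.0], [0.0, 0.0, -1.0]]
ft_force: [-0.6, -0.7, 5.2]
grip_width: 0.612
grip_force: 15.0
```

```bash
python3 -m creep '[150,0,0,-0.03,0, 150,0,0,-0.04,0, 150,0,0,-0.03,0, 150,-0.04,-0.01,0,0, 150,-0.05,-0.012,0,0, 150,-0.05,-0.013,0,0, 150,-0.04,-0.01,0,0, 150,-0.0154,-0.0036,0,0]'; python3 -m creep '[150,0,0,0,0,150,0,0,0,0]'
python3 - <<'E'
import sys; sys.argv=['','w2']
exec(open('look.py').read())
bl=(hsv[...,0]>95)&(hsv[...,0]<125)&(hsv[...,1]>110)
print('blue',bl.sum())
m=(np.hypot(W[...,0]-.457,W[...,1]-.108)<.06)&(W[...,2]>.046)&(W[...,2]<.054)
p=W[m]; print(m.sum(),p.mean(0),cv2.minAreaRect((p[:,:2]*1000).astype(np.float32)),cv2.minEnclosingCircle((p[:,:2]*1000).astype(np.float32)))
E
```

```text
time_s: 6.68
ee_pos: [0.4556, 0.1063, 0.1157]
tcp_rot: [[0.003, 1.0, -0.001], [1.0, -0.003, -0.0], [-0.0, -0.001, -1.0]]
ft_force: [0.1, 0.8, -0.9]
grip_width: 0.613
grip_force: 15.0
time_s: 6.92
ee_pos: [0.4575, 0.1089, 0.1161]
tcp_rot: [[0.0, 1.0, 0.001], [1.0, -0.0, 0.0], [0.0, 0.001, -1.0]]
ft_force: [0.0, 0.1, -1.6]
grip_width: 0.616
grip_force: 15.0
6.925 [0.4575 0.1089 0.1161] [[0.0, 1.0, 0.001], [1.0, -0.0, 0.0], [0.0, 0.001, -1.0]] [0.21 0.37 2.04 0.   0.73 0.21] 0.6162799063252751
blue 3795
4398 [0.45355325 0.12478128 0.05024944] ((453.94805908203125, 118.1133804321289), (84.31670379638672, 63.775733947753906), 4.187053203582764) ((454.60418701171875, 108.07132720947266), 42.281375885009766)
```

View pics/w2.png

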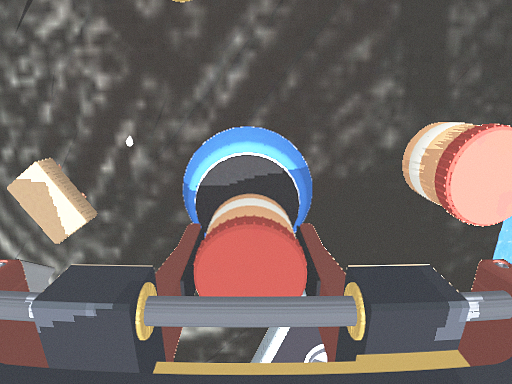

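The held red-lidded pot (about 250,262) hangs over the mixer's plate (about 247,195), and both agree to about 2 mm. Now I'll lower it.

```bash
python3 -m creep '[150,0,-0.001,0.025,0, 150,0,0,0.015,0, 150,0,0,0.006,0, 150,0,0,0.0025,0, 150,0,0,0,0,150,0,0,0,0]'; python3 -m creep '[120,0,0,0,0, 90,0,0,0,0, 40,0,0,0,0, 0,0,0,0,0, 0,0,0,0,0, 0,0,0,0,0, 0,0,0,0,0]'
```

```text
time_s: 7.72
ee_pos: [0.456, 0.108, 0.0679]
tcp_rot: [[0.001, 1.0, 0.001], [1.0, -0.001, 0.0], [0.0, 0.001, -1.0]]
ft_force: [0.5, -0.5, -1.0]
grip_width: 0.61
grip_force: 15.0
time_s: 8.6
ee_pos: [0.4557, 0.1079, 0.0674]
tcp_rot: [[0.001, 1.0, -0.0], [1.0, -0.001, -0.0], [-0.0, -0.0, -1.0]]
ft_force: [0.3, 0.9, 0.6]
grip_width: 1.003
grip_force: 0.0
```

```bash
python3 -m creep '[0,0,0,-0.03,0, 0,0,0,-0.06,0, 0,0,0,-0.06,0, 0,-0.03,0.014,0,0, 0,-0.05,0.024,0,0, 0,-0.05,0.024,0,0, 0,-0.04,0.019,0,0, 0,-0.009,0.004,0,0]';python3 -m creep '[0,0,0,0,0,0,0,0,0,0]'
python3 - <<'E'
import sys; sys.argv=['','w3']
exec(open('look.py').read())
for zc,rad,n in [((.541,-.071),.03,'bar')]:
    m=(np.hypot(W[...,0]-zc[0],W[...,1]-zc[1])<rad)&(W[...,2]>.06)&(W[...,2]<.075)
    p=W[m]; print(n,m.sum(),p.mean(0),cv2.minAreaRect((p[:,:2]*1000).astype(np.float32)))
im,d,c=rd('top'); vv,uu=np.mgrid[0:384,0:512]; W=world(c,d,uu.ravel(),vv.ravel()).reshape(384,512,3)
m=(np.hypot(W[...,0]-.457,W[...,1]-.108)<.045)&(W[...,2]>.095)&(W[...,2]<.115); p=W[m]
print('pot',m.sum(),p.mean(0) if m.sum() else '')
E
```

```text
time_s: 9.6
ee_pos: [0.5413, -0.0732, 0.2173]
tcp_rot: [[0.003, 1.0, 0.0], [1.0, -0.003, -0.0], [-0.0, 0.0, -1.0]]
ft_force: [0.4, -0.5, -0.3]
grip_width: 1.002
grip_force: 0.0
time_s: 9.85
ee_pos: [0.5399, -0.07, 0.2173]
tcp_rot: [[-0.0, 1.0, -0.001], [1.0, 0.0, 0.0], [0.0, -0.001, -1.0]]
ft_force: [-0.5, 0.8, 0.4]
grip_width: 0.994
grip_force: 0.0
9.85 [ 0.5399 -0.07    0.2173] [[-0.0, 1.0, -0.001], [1.0, 0.0, 0.0], [0.0, -0.001, -1.0]] [-0.15  0.31  1.81  0.    1.02 -0.15] 0.9940917394988777
bar 494 [ 0.53823975 -0.06877279  0.06716239] ((538.3500366210938, -69.76335144042969), (12.663847923278809, 44.34196472167969), 68.11785125732422)
pot 282 [0.45721223 0.10814727 0.10475248]
```

View pics/w3.png

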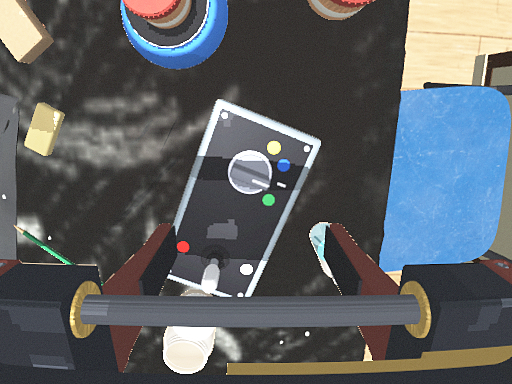

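Knob centre about (250,172), pointer on the white off mark (281,184), green dot (268,200) clockwise from above. The pot stands centred on the plate. Now I'll align with the bar.

```bash
python3 -m creep '[0,0,0,0,-10, 0,0,0,0,-10, 0,0,0,0,-10, 0,0,0,0,-10, 0,0,0,0,-10, 0,0,0,0,-10, 0,0,0,0,-8.5, 0,0,0,0,0]'; python3 -m creep '[0,0,0,0.05,0, 0,0,0,0.05,0, 0,0,0,0.04,0, 0,0,0,0.02,0, 0,0,0,0.01,0, 0,0,0,0,0]';  python3 -m creep '[255,0,0,0,0, 255,0,0,0,0, 255,0,0,0,0, 255,0,0,0,0, 255,0,0,0,0, 255,0,0,0,0, 255,0,0,0,0, 255,0,0,0,0]' 12
```

```text
time_s: 10.95
ee_pos: [0.5404, -0.0703, 0.2176]
tcp_rot: [[-0.93, 0.367, 0.0], [0.367, 0.93, 0.0], [0.0, 0.0, -1.0]]
ft_force: [-0.7, 1.1, -0.6]
grip_width: 0.998
grip_force: 0.0
time_s: 11.7
ee_pos: [0.5405, -0.0708, 0.0473]
tcp_rot: [[-0.93, 0.368, -0.001], [0.368, 0.93, 0.0], [0.001, -0.0, -1.0]]
ft_force: [0.2, -0.1, -0.4]
grip_width: 0.998
grip_force: 0.0
time_s: 12.7
ee_pos: [0.5408, -0.0707, 0.0475]
tcp_rot: [[-0.93, 0.368, 0.0], [0.368, 0.93, 0.001], [-0.0, 0.001, -1.0]]
ft_force: [2.9, 12.4, -1.8]
grip_width: 0.134
grip_force: 12.0
```

```bash
python3 -m creep '[255,0,0.001,0,0, 255,0,0,0,7, 255,0,0,0,7, 255,0,0,0,7, 255,0,0,0,7, 255,0,0,0,7, 255,0,0,0,0, 255,0,0,0,0]'; python3 -m creep '[200,0,0,0,0, 100,0,0,0,0, 0,0,0,0,0, 0,0,0,0,0, 0,0,0,0,0, 0,0,0,-0.05,0, 0,0,0,-0.06,0, 0,0,0,-0.06,0]'; python3 -m creep '[0,0,0,0,0]'
python3 - <<'E'
import sys; sys.argv=['','w4']
exec(open('look.py').read())
for zc,rad,n,lo,hi in [((.541,-.071),.03,'bar',.06,.075),((.4977,-.183),.035,'lever',.08,.11)]:
    m=(np.hypot(W[...,0]-zc[0],W[...,1]-zc[1])<rad)&(W[...,2]>lo)&(W[...,2]<hi)
    if m.sum()<9: print(n,m.sum()); continue
    p=W[m]; print(n,m.sum(),p.mean(0),cv2.minAreaRect((p[:,:2]*1000).astype(np.float32)))
E
```

```text
time_s: 13.7
ee_pos: [0.5402, -0.0712, 0.0475]
tcp_rot: [[-0.552, 0.834, -0.001], [0.834, 0.552, -0.001], [-0.0, -0.002, -1.0]]
ft_force: [-3.5, -6.2, 1.4]
grip_width: 0.133
grip_force: 12.0
time_s: 14.7
ee_pos: [0.5406, -0.0701, 0.2191]
tcp_rot: [[-0.551, 0.834, -0.001], [0.834, 0.551, 0.0], [0.0, -0.0, -1.0]]
ft_force: [0.7, 0.0, -0.3]
grip_width: 0.972
grip_force: 0.0
time_s: 14.82
ee_pos: [0.544, -0.0706, 0.2224]
tcp_rot: [[-0.551, 0.834, 0.01], [0.834, 0.552, -0.001], [-0.006, 0.007, -1.0]]
ft_force: [0.1, -0.0, -0.1]
grip_width: 0.997
grip_force: 0.0
14.825 [ 0.544  -0.0706  0.2224] [[-0.551, 0.834, 0.01], [0.834, 0.552, -0.001], [-0.006, 0.007, -1.0]] [-0.15  0.31  1.81 -0.    1.02 -0.73] 0.9968595980463182
bar 441 [ 0.53729753 -0.06913997  0.06759459] ((537.60986328125, -69.80313110351562), (10.97740650177002, 43.25653839111328), 33.422672271728516)
lever 15 [ 0.48646805 -0.17868203  0.09143578] ((486.3578796386719, -179.53114318847656), (1.8242146968841553, 5.283172607421875), 6.171757221221924)
```

View pics/w4.png

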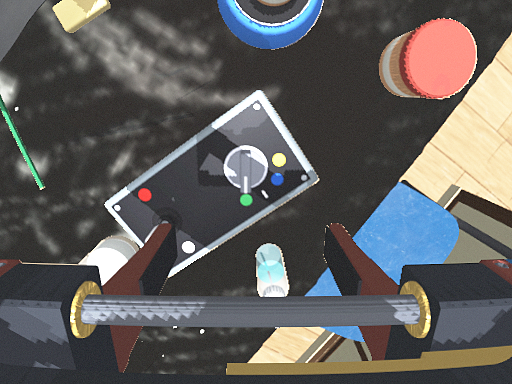

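The pointer aims at the green dot (246,200). Next I turn, shut the fingers and go to the white side of the lever.

```bash
python3 -m creep '[255,0,0,0,-9, 255,0,0,0,-9, 255,0,0,0,-9, 255,0,0,0,-8.4, 255,-0.016,-0.04,0,0, 255,-0.016,-0.045,0,0, 255,-0.0137,-0.0356,0,0, 255,0,0,0,0]' 12; python3 -m creep '[255,0,0,0,0, 255,0,0,0,0]'
python3 - <<'E'
import sys; sys.argv=['','w5']
exec(open('look.py').read())
P=np.array([.4977,-.183]);bx=np.array([.932,-.362])
print('tcp box-frame rel pivot',(s['ee_pos'][:2]-P)@bx,(s['ee_pos'][:2]-P)@[.362,.932])
E
```

```text
time_s: 15.88
ee_pos: [0.5389, -0.2009, 0.2151]
tcp_rot: [[-0.932, 0.363, -0.003], [0.363, 0.932, 0.001], [0.003, -0.0, -1.0]]
ft_force: [-0.5, 0.5, -0.0]
grip_width: 0.132
grip_force: 0.0
time_s: 16.12
ee_pos: [0.5397, -0.198, 0.2167]
tcp_rot: [[-0.933, 0.36, -0.001], [0.36, 0.933, 0.001], [0.002, 0.0, -1.0]]
ft_force: [-0.4, -0.2, -0.3]
grip_width: 0.008
grip_force: 0.0
16.125 [ 0.5397 -0.198   0.2167] [[-0.933, 0.36, -0.001], [0.36, 0.933, 0.001], [0.002, 0.0, -1.0]] [-0.37  0.36  1.75  0.    1.04 -1.58] 0.008251270954785008
tcp box-frame rel pivot 0.044569553278659024 0.0012405938788043528
```

View pics/w5.png

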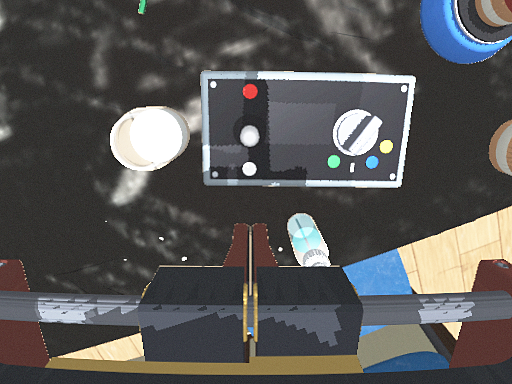

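The lever (249,134) lies straight ahead of the shut fingers (column 250), with the red dot (250,91) beyond it. Next I go down and push.

```bash
python3 -m creep '[255,0,0,0.05,0, 255,0,0,0.05,0, 255,0,0,0.03,0, 255,0,0,0.012,0, 255,0,0,0,0]'; python3 -m creep '[255,0.015,0,0,0, 255,0.012,0,0,0, 255,0.01,0,0,0, 255,0.007,0,0,0, 255,0.004,0,0,0, 255,0,0,0,0, 255,0,0,0,0]'
python3 - <<'E'
import sys; sys.argv=['','w6']
exec(open('look.py').read())
P=np.array([.4977,-.183]);bx=np.array([.932,-.362])
print('tcp rel pivot',(s['ee_pos'][:2]-P)@bx,s['ft_force'].round(1))
q=W[...,:2]-P; X=q@bx; Y=q@np.array([.362,.932])
m=(abs(Y)<.015)&(X>-.06)&(X<-.0)&(W[...,2]>.06)&(W[...,2]<.1)&(hsv[...,1]<60)&(hsv[...,2]>120)
print(m.sum(),X[m].mean(),X[m].min(),W[m][:,2].mean(),W[m][:,2].max())
E
```

```text
time_s: 16.8
ee_pos: [0.5401, -0.1987, 0.0753]
tcp_rot: [[-0.933, 0.36, -0.001], [0.36, 0.933, 0.0], [0.001, 0.0, -1.0]]
ft_force: [0.6, 0.4, 0.5]
grip_width: 0.004
grip_force: 0.0
time_s: 17.68
ee_pos: [0.4959, -0.182, 0.0757]
tcp_rot: [[-0.933, 0.361, 0.001], [0.361, 0.933, -0.0], [-0.001, 0.0, -1.0]]
ft_force: [2.6, 0.1, 3.3]
grip_width: 0.004
grip_force: 2.2
17.675 [ 0.4959 -0.182   0.0757] [[-0.933, 0.361, 0.001], [0.361, 0.933, -0.0], [-0.001, 0.0, -1.0]] [-0.37  0.51  1.93  0.    0.7  -1.58] 0.0036890326118500867
tcp rel pivot -0.0020320357270022698 [2.6 0.1 3.3]
900 -0.02951622797375042 -0.036862106464472084 0.09468361819829223 0.09936067988868905
```

View pics/w6.png

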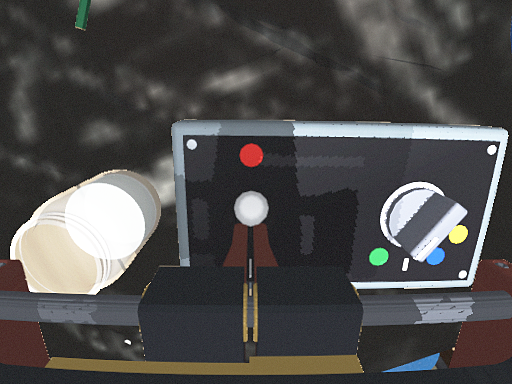

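The lever (251,208) leans towards the red dot (251,155), at about 0.45 rad. I'll go slightly further, hold, then back off.

```bash
python3 -m creep '[255,0.003,0,0,0, 255,0,0,0,0, 255,0,0,0,0, 255,0,0,0,0, 255,0,0,0,0, 255,0,0,0,0, 255,0,0,0,0, 255,0,0,0,0]'; python3 -m creep '[255,0,0,0,0, 255,0,0,0,0, 255,0,0,0,0, 255,0,0,0,0]';python3 -m creep '[255,-0.01,0,0,0, 255,-0.01,0,0,0, 255,-0.015,0,0,0, 255,-0.016,0,0,0, 255,0,0,-0.05,0, 255,0,0,-0.06,0, 255,0,0,-0.03,0, 255,0,0,0,0]'; python3 -m creep '[255,0,0,0,0,255,0,0,0,0,255,0,0,0,0,255,0,0,0,0]'
python3 - <<'E'
import sys; sys.argv=['','w7']
exec(open('look.py').read())
P=np.array([.4977,-.183]);bx=np.array([.932,-.362]);by=np.array([.362,.932])
q=W[...,:2]-P; X=q@bx; Y=q@by
m=(abs(Y)<.02)&(abs(X)<.05)&(W[...,2]>.095)&(W[...,2]<.11)
print('lever top',m.sum(),X[m].mean(),Y[m].mean(),W[m][:,2].mean())
m=(np.hypot(W[...,0]-.541,W[...,1]+.071)<.03)&(W[...,2]>.06)&(W[...,2]<.075)
print('bar',cv2.minAreaRect((W[m][:,:2]*1000).astype(np.float32)))
im,d,c=rd('top'); W=world(c,d,uu.ravel(),vv.ravel()).reshape(384,512,3)
m=(np.hypot(W[...,0]-.457,W[...,1]-.108)<.045)&(W[...,2]>.095)&(W[...,2]<.115)
print('pot',m.sum(),W[m].mean(0))
E
```

```text
time_s: 18.73
ee_pos: [0.4926, -0.1808, 0.0755]
tcp_rot: [[-0.933, 0.361, 0.0], [0.361, 0.933, -0.0], [-0.0, -0.0, -1.0]]
ft_force: [4.8, -1.9, -0.5]
grip_width: 0.005
grip_force: 2.1
time_s: 19.23
ee_pos: [0.4925, -0.1807, 0.0755]
tcp_rot: [[-0.933, 0.361, -0.0], [0.361, 0.933, 0.0], [0.0, 0.0, -1.0]]
ft_force: [5.2, -1.4, -1.0]
grip_width: 0.003
grip_force: 2.1
time_s: 20.23
ee_pos: [0.5421, -0.1999, 0.2181]
tcp_rot: [[-0.933, 0.361, 0.005], [0.361, 0.933, -0.002], [-0.005, -0.0, -1.0]]
ft_force: [0.3, -0.4, -0.5]
grip_width: 0.006
grip_force: 0.0
time_s: 20.72
ee_pos: [0.5398, -0.199, 0.2148]
tcp_rot: [[-0.933, 0.361, -0.001], [0.361, 0.933, 0.0], [0.001, -0.0, -1.0]]
ft_force: [0.2, -0.5, -0.7]
grip_width: 0.007
grip_force: 0.0
20.725 [ 0.5398 -0.199   0.2148] [[-0.933, 0.361, -0.001], [0.361, 0.933, 0.0], [0.001, -0.0, -1.0]] [-0.37  0.36  1.75 -0.    1.03 -1.58] 0.006694675332200652
lever top 280 -0.003908386765997435 -0.0005631274741789272 0.10061428167121639
bar ((538.6121826171875, -70.86357116699219), (12.916851997375488, 44.715797424316406), 33.56414794921875)
pot 283 [0.45699125 0.10819505 0.10467253]
```

View pics/w7.png

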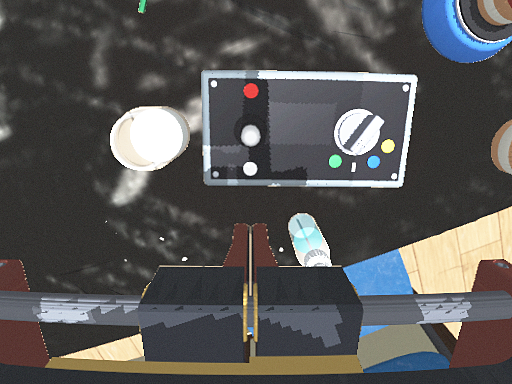

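The lever is upright again (250,134), the selector bar still points at green (335,161), and the pot is centred on the plate. Handing in.

```bash
python3 -c "
from plant import workorder
print(workorder.job_done())"
```

```text
the job is handed in; nothing more can be done
None
```

I did every step and handed the job in; no verdict came back. By my last measurements the red-lidded pot is centred on the mixer plate, the selector is on green, and the lever is upright again after about 1.5 s held towards red.

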